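# Unlatch the tube racks with the long socket key

## Task

Release the two tube racks: take the long socket key out of its slanted cradle, put it upright down the deep bore in the middle of the rack carrier, fully home on the latch nut, and turn it counter-clockwise (seen from above) until the yellow latch bar stops in line with the blue rib between the racks. Turn the latch only with the key, never with the hand, and leave the key standing on the nut, let go. Leave the racks, the bottle and the jar where they are.

Things in the scene. Friction and masses are not known exactly. Their poses are not given: they have to be found in the camera images.
- carrier: Fixed blue rack carrier, 160 (x) x 270 (y) mm; origin on the bench under its centre, z up. A rib 40 mm wide, 58 mm high runs along its x; a rack stands on each side of the rib (tops 65 mm above the bench). Over the centre, on two posts, stands an aluminium tube (54 mm outside, 40 mm bore) 80 to 150 mm above the bench, its axis the carrier's z.
- bore_mouth (a point): Centre of the tube's open top, 150 mm above the bench, on the carrier's z axis. Axes as the carrier's.
- latch (a joint): Angle of the yellow latch bar (124 x 22 x 8 mm, 68 to 76 mm above the bench, under the tube) and the brass hex nut fixed on it, about the bore axis. 0 = bar across the racks (carrier's y, locked), 1.571 = hard stop, bar along the rib (carrier's x, unlocked); grows counter-clockwise from above. Starts at 0.15 to 0.55. Friction about 0.15 N m; it stays where left.
- nut_base (a point): Centre of the hub's flat top at the nut's foot, 76 mm above the bench on the bore axis, 74 mm below the bore's mouth. Turns with the latch: x is normal to a pair of the nut's flats, y runs along the latch bar, z up. The hex nut above it is 22 mm across flats, 14 mm high, plus a 5 mm cone on top (21 to 12 mm in diameter) that guides the socket.
- key_grip (a point): Loose socket key, 166 mm long, 0.25 to 0.5 kg: centre of its red crossbar, where to grasp, 158 mm from the socket rim. z runs along the key from socket to crossbar. Crossbar 90 mm along the key's y, 16 mm thick along x and z; shaft below 16 mm in diameter. It starts leaning 35 degrees from vertical in the cradle, crossbar level, upper end towards the robot.
- key_tip (a point): Centre of the key's open socket rim, axes as key_grip. Hexagonal inside, 24 mm across flats (2 mm play, about 10 degrees each way on the nut), 24 mm deep; outside 30 mm across flats, 35 across corners; one pair of flats is normal to the key's x. Black guide collar 30 mm in diameter, 48 to 68 mm above. Fully home the rim is at nut_base; on a misaligned nut 14 mm higher.
- cradle: Fixed grey slanted cradle, base 130 x 70 mm; origin on the bench. The key lies in its channel, head towards the cradle's -x. Open above: the key lifts straight up out of it. Its side walls reach 79 mm along the key from the rim and a rubber rest touches the shaft's underside at 106 to 118 mm; nothing stands within 20 mm of the crossbar and upper shaft.
- rack_l_mid (a point): Bystander: tube rack 127 x 85 x 51 mm, on the +y side of the carrier's rib; its centre, half-way up.
- rack_r_mid (a point): Bystander: the same on the -y side.
- bottle_mid (a point): Bystander: amber bottle, 60 mm in diameter, 130 mm high; its centre half-way up.
- jar_mid (a point): Bystander: jar with blue cap, 64 mm in diameter, 70 mm high; its centre half-way up.
There are look-alikes about, which are no part of the job. What is meant by the part that bears key_grip is not green, and is the larger of those in its own colour.

How it is judged:
By the outcome, as a careful person would: the job done as asked, in the order asked, and still so for the second after the job is handed in, with the robot touching nothing.
It also fails if it takes over 43 s, if anything falls off the work surface, if the arm or the gripper's body presses on something with over 40 N, if the wrist force passes 120 N, or if a joint passes its speed limit or range.

## Robot

A 6-joint arm with a two-finger parallel gripper is mounted at the origin on the work surface. World frame = base frame: x ahead of the robot, y to its left, z up, the work surface at z = 0. Lengths are in m, angles in rad, forces in N, time in s.
With the tool pointing down it reaches from about 0.3 to 0.875 m from the base axis. Payload 4.2 kg.
Tool frame: the origin (TCP) lies at the very end of the fingers, on their centre line; the grasp point (between the pads) lies env.tcp_to_grasp behind it (env.tcp_to_grasp is the distance from the TCP to the grasp point, in m); x points along the fingers, y is the direction in which the jaws open and shut, and the axes are right-handed (so a half turn about x gives the same grasp; the last joint's range is limited). The gripper opens to 85 mm and grips with 20 to 120 N. Pads are 22 mm wide; open, the fingers measure 114 mm over their backs; the gripper's body (76 mm by 85 mm) begins 54 mm behind the grasp point. The pads swing forward as they close: fully open they stand 13 mm farther back than shut.
Start: joints at [-1.271, 0.32, 1.565, -0, 1.257, -0.02], TCP at [0.181, -0.546, 0.231] pointing down, gripper open.
Joint ranges: [-3.11, 3.11], [-0.84, 2.01], [0.21, 2.61], [-1.34, 4.49], [0.05, 2.63], [-2.56, 2.56]. Speed limits (rad/s): [2.57, 2.57, 3.14, 3.14, 3.14, 3.14].

## Interface

Orientations are given as a 3x3 rotation matrix whose columns are the frame's x, y, z axes.
In Python, from cell import sense, imaging, job, finder, env gives the robot as it stands.
- The arm moves only by the shell command python3 -m jog 'ROWS'. ROWS is JSON, one flat list of numbers, 5 for each row, row after row: the shift along the tool's x, y, z in m, then the turn about the tool's x in rad, then the closure, from -1 (fully open) to 1 (shut). A call has 1 to 8 rows; each row is the pose to reach, as a shift and turn from the pose commanded when the call began, along the tool's axes at that moment; what a row does not reach only later rows make up. A row lasts 1/8 s, in which the tool goes at most 62.5 mm and 10.7 degrees, less where a joint would pass 70% of its speed; a pose out of reach is approached as far as the arm can. A call with a gripper value outside its range is refused whole. The fingers move at their own pace and stop on an object; the grip force is fixed at half the most. Time passes only in rows, so rows that repeat a pose let the fingers close. It gives the time, the measured TCP pose, the force and the opening at its end, in the units of the state.
- sense(): the state, without advancing time (a new reading comes with each control period).
- imaging.get_image(name): name is "scene" or "top"; returns (picture, depth): 384x512x3 uint8, blue, green, red; 384x512 float32, m along the optical axis (not along the pixel's ray), 0 where there is no reading.
- imaging.camera_params(name): a dict with "vfov" (degrees; the focal length in pixels is half the picture's height over the tangent of half this angle, whatever the lens; pixels are square), "cx", "cy" (the principal point, pixels), "R" (3x3) and "t" (3): a world point X has camera coordinates R X + t. Camera axes: x right, y down, z forward; pixel columns grow to the right and rows downward; lengths in m; the calibration is good to about 2 mm. A picture is of the moment at which its call begins. camera_params takes no time and is no camera call.
- job.finish_job(): hands the job in, once; it reports no verdict.
Trained networks look in the newest picture that a camera, given by its name, has taken for a name from the list of things; names that differ only in an ending like _2 or _b are one class to them, and where a whole thing is asked for, a point or a joint stands for the part that bears it (a point fixed in the world has none). Each returns a list of dicts, best first, with "conf" (0 to 1); they miss things now and then, are a little off and sometimes report something else, mostly with a low value. They report only what shows in the picture. A call takes as long as a camera call. They do not tell look-alikes from the thing itself.
- finder.recognise(camera, target): "centre" ([x, y, z] in m, in the coordinates of the camera as it stood for that picture, good to about 4 mm: the middle of the surface that is visible of it).
- finder.cut_out(camera, target): "pixels" (384x512 bool, what is visible of it).
The state is a dict: "time_s": time; "joint_positions": joint angles; "dq": joint speeds; "joint_torque": joint torques, N m; "eef_pos": TCP position; "eef_rot": TCP orientation; "contact_force": force on the tool from outside, world axes, zero at the start; "ft_torque": the same for the moment, N m; "gripper_width": finger opening in m.
Only numpy, scipy, OpenCV 4.12 (cv2) and the standard library are available. Lean on these libraries where they do the work, as an engineer would, in place of code of your own. Each camera call takes 0.05 s, during which the arm holds its last target.

## Working session

There is one attempt and no reset: what is moved stays moved. The work goes in short steps, Python scripts to look and compute and a shell command to move; the robot and the scene stay as the last step left them, time stands still between calls to the robot, and variables do not carry over. Pictures are saved under pics/ and viewed, and the job is handed in when it is done.

```bash
ls; mkdir -p pics; python3 - <<'E'
from cell import sense, imaging, job, finder, env
import cv2,numpy as np
s=sense(); print(s); print(env.tcp_to_grasp)
for n in("scene","top"):
    p=imaging.camera_params(n); print(n,p)
    im,d=imaging.get_image(n); cv2.imwrite(f"pics/{n}0.png",im); np.save(f"pics/{n}0d.npy",d)
E
```

```text
pics
{'time_s': 0.0, 'joint_positions': array([-1.27098282e+00,  3.20280218e-01,  1.56565971e+00, -1.05242925e-05,
        1.25737969e+00, -1.99687071e-02]), 'dq': array([-1.28495293e-03,  7.08480113e-04, -1.82306311e-03, -7.55875491e-04,
        1.80712057e-04,  7.98121449e-05]), 'joint_torque': array([ 1.10531415e-03, -4.15507758e+01, -2.34164071e+01,  1.08189797e-04,
        8.31903715e-03,  3.07804129e-06]), 'eef_pos': array([ 0.1806346 , -0.54540142,  0.23049646]), 'eef_rot': array([[-5.19611673e-04,  3.14362460e-01, -9.49302888e-01],
       [ 1.64697522e-03, -9.49301460e-01, -3.14362888e-01],
       [-9.99998509e-01, -1.72682496e-03, -2.44790597e-05]]), 'contact_force': array([-0.02204974, -0.19545787,  0.18882129]), 'ft_torque': array([-0.02073928, -0.00522918, -0.01661821]), 'gripper_width': 0.08538984237024476}
0.0187
scene {'vfov': 47.738674036307245, 'cx': 260.2241976257027, 'cy': 187.6678992704419, 'R': array([[ 0.85830697,  0.51267577, -0.02174156],
       [ 0.33020156, -0.58425352, -0.74136007],
       [-0.39277992,  0.62913542, -0.67075521]]), 't': array([-0.50941733, -0.1594858 ,  1.34336391])}
top {'vfov': 45.85528846814294, 'cx': 253.792033160048, 'cy': 194.74752618929517, 'R': array([[-1.21495912e-01, -9.92591889e-01, -2.92265389e-04],
       [-9.71282503e-01,  1.18948260e-01, -2.06062151e-01],
       [ 2.04570384e-01, -2.47518366e-02, -9.78538862e-01]]), 't': array([0.00624938, 0.62399754, 1.20021586])}
```

View pics/scene0.png

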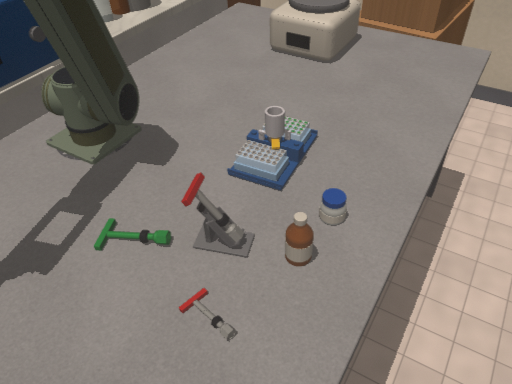

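View pics/top0.png

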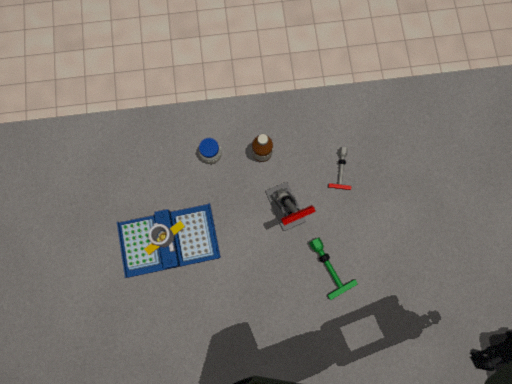

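Scene: large red-bar key leaning in the cradle at (193,190), green look-alike at (130,237), and a small red one lying at (208,312). Top: the same at (298,215), (335,270) and (340,187). The key meant is the one in the cradle: it's red, and larger than the lying red one. I'll confirm this with a crop and measurements.

```bash
cat > h.py <<'E'
import numpy as np,cv2
from cell import sense, imaging, finder, env
def K(n):
    p=imaging.camera_params(n); f=192/np.tan(np.radians(p["vfov"])/2); return f,p["cx"],p["cy"],np.array(p["R"]),np.array(p["t"])
def cloud(n,d):
    f,cx,cy,R,t=K(n); v,u=np.mgrid[:384,:512]
    P=np.stack([(u-cx)/f*d,(v-cy)/f*d,d],-1)
    return (P-t)@R      # world
def proj(n,X):
    f,cx,cy,R,t=K(n); c=np.atleast_2d(X)@R.T+t
    return c[:,:2]/c[:,2:]*f+[cx,cy]
def ray(n,uv):
    f,cx,cy,R,t=K(n); return -R.T@t, R.T@np.array([(uv[0]-cx)/f,(uv[1]-cy)/f,1])
def tri(uv1,uv2):
    (o1,a),(o2,b)=ray("scene",uv1),ray("top",uv2)
    s=np.linalg.lstsq(np.stack([a,-b],1),o2-o1,rcond=None)[0]
    p,q=o1+s[0]*a,o2+s[1]*b; return (p+q)/2,np.linalg.norm(p-q)
def obj(im,name):
    h=cv2.cvtColor(im,cv2.COLOR_BGR2HSV); H,S,V=[h[...,i].astype(int) for i in range(3)]
    if name=="red": return ((H<6)|(H>174))&(S>170)&(V>60)
    if name=="yellow": return (H>18)&(H<33)&(S>150)&(V>120)
    if name=="blue": return (H>100)&(H<125)&(S>120)
E
python3 - <<'E'
from h import *
for n in("scene","top"):
    im=cv2.imread(f"pics/{n}0.png"); d=np.load(f"pics/{n}0d.npy"); W=cloud(n,d)
    for c in("red","yellow"):
        m=obj(im,c)
        k,l,st,ce=cv2.connectedComponentsWithStats(m.astype(np.uint8))
        for i in range(1,k):
            if st[i,4]<25: continue
            P=W[(l==i)&(d>0)]; c0=np.median(P,0); u,s,vt=np.linalg.svd(P-P.mean(0),full_matrices=False)
            pr=(P-P.mean(0))@vt[0]
            print(n,c,st[i],ce[i].round(1),"mean",P.mean(0).round(4),"ax",vt[0].round(3),"ext",np.percentile(pr,[1,99]).round(3),"z",np.percentile(P[:,2],[2,98]).round(3))
    for t in("key_grip","carrier","cradle","latch","key_tip","bore_mouth","bottle_mid","jar_mid","nut_base"):
        try:
            r=finder.recognise(n,t); f,cx,cy,R,tt=K(n)
            for q in r[:3]:
                w=(np.array(q["centre"])-tt)@R; print(n,t,round(q["conf"],2),w.round(4),proj(n,w).round(0))
        except Exception as e: print(t,e)
im=cv2.imread("pics/scene0.png"); cv2.imwrite("pics/c1.png",np.hstack([cv2.resize(im[165:265,170:270],(390,390),interpolation=2),cv2.resize(im[95:195,220:320],(390,390),interpolation=2)]))
im=cv2.imread("pics/top0.png"); cv2.imwrite("pics/c2.png",np.hstack([cv2.resize(im[165:265,240:340],(390,390),interpolation=2),cv2.resize(im[190:290,115:215],(390,390),interpolation=2)]))
E
```

```text
scene red [182 174  20  29 127] [190.9 188.2] mean [ 0.536  -0.1797  0.1643] ax [ 0.302 -0.953 -0.007] ext [-0.045  0.037] z [0.159 0.168]
scene red [179 289  27  21 127] [192.3 299.1] mean [ 0.6263 -0.3242  0.0129] ax [-0.242 -0.97  -0.   ] ext [-0.032  0.031] z [0.01  0.015]
scene yellow [271 139   9  10  79] [275.2 143.4] mean [0.5538 0.1482 0.0755] ax [ 0.591 -0.807  0.018] ext [-0.024  0.019] z [0.071 0.079]
scene key_grip 0.82 [ 0.3875 -0.2545  0.0195] [[129. 231.]]
scene key_grip 0.63 [ 0.5671 -0.1667  0.1196] [[209. 205.]]
scene key_grip 0.62 [ 0.6743 -0.3379  0.0146] [[207. 314.]]
scene carrier 0.83 [0.5522 0.1683 0.0591] [[278. 144.]]
scene cradle 0.76 [ 0.5843 -0.1747  0.0065] [[218. 244.]]
scene latch 0.68 [0.5596 0.1515 0.0774] [[278. 143.]]
scene latch 0.32 [ 0.5685 -0.1622  0.1142] [[211. 205.]]
scene key_tip 0.8 [ 0.6797 -0.3397  0.0157] [[209. 316.]]
scene key_tip 0.65 [ 0.5687 -0.1624  0.1168] [[211. 205.]]
scene key_tip 0.57 [ 0.3939 -0.2578  0.0177] [[130. 234.]]
scene bore_mouth 0.59 [0.5568 0.1648 0.0604] [[279. 145.]]
scene jar_mid 0.72 [0.7777 0.0261 0.0558] [
[... 843 characters left out ...]
2578  0.0177] [[331. 270.]]
top key_grip 0.55 [ 0.6715 -0.3367  0.0183] [[342. 170.]]
top carrier 0.73 [0.5257 0.1815 0.0264] [[169. 241.]]
top cradle 0.78 [ 0.5834 -0.1436  0.0069] [[281. 208.]]
top cradle 0.31 [0.5263 0.1807 0.0261] [[170. 241.]]
top latch 0.6 [0.5311 0.1882 0.0779] [[163. 237.]]
top key_tip 0.74 [ 0.55   -0.1576  0.1549] [[291. 210.]]
top key_tip 0.74 [ 0.385  -0.2553  0.0212] [[330. 272.]]
top key_tip 0.64 [ 0.6664 -0.3343  0.0132] [[341. 172.]]
top bore_mouth 0.7 [0.5251 0.1796 0.0208] [[170. 241.]]
top bottle_mid 0.76 [ 0.7452 -0.1079  0.0896] [[262. 148.]]
top bottle_mid 0.74 [ 0.5491 -0.1631  0.1552] [[293. 210.]]
top jar_mid 0.94 [0.7634 0.0394 0.0677] [[210. 150.]]
```

View pics/c1.png

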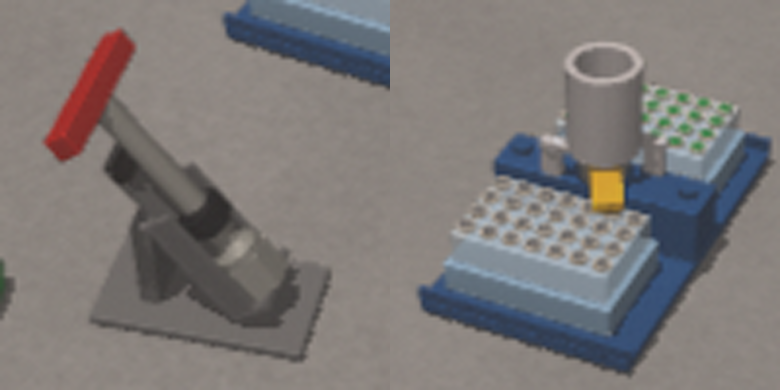

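View pics/c2.png

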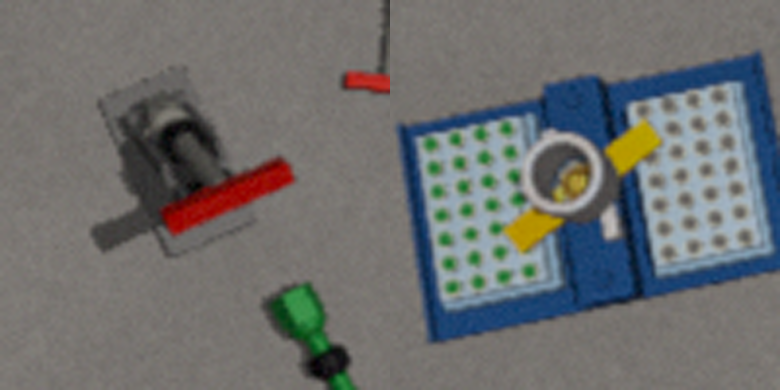

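The crops confirm it. The cradle key has a red bar about 85–90 mm long at (193,190) scene / (298,215) top, and the lying red one is about 62 mm. The yellow latch runs diagonally under the tube at (160,237) top. Next I'll fit the models to the depth clouds from both views.

```bash
cat > fit.py <<'E'
from h import *
from scipy.optimize import least_squares
def boxsd(q,h):
    d=np.abs(q)-h; return np.linalg.norm(np.maximum(d,0),axis=-1)+np.minimum(d.max(-1),0)
def barframe(yaw,tilt):  # yaw: horizontal direction of key lean (head dir)
    u=np.array([np.cos(yaw),np.sin(yaw),0]); z=np.sin(tilt)*u+np.cos(tilt)*np.array([0,0,1.])
    x=np.cos(tilt)*u-np.sin(tilt)*np.array([0,0,1.]); y=np.cross(z,x); return np.stack([x,y,z],1)
def fitbar(P,p0,tilt=None):
    def r(p):
        t=p[4] if tilt is None else tilt
        return boxsd((P-p[:3])@barframe(p[3],t),np.array([.008,.045,.008]))
    return least_squares(r,p0,loss="soft_l1",f_scale=.002,x_scale=[.01,.01,.01,.1,.1][:len(p0)])
E
python3 - <<'E'
from fit import *
S={}
for n in("scene","top"):
    im=cv2.imread(f"pics/{n}0.png"); d=np.load(f"pics/{n}0d.npy"); W=cloud(n,d)
    m=obj(im,"red")&(d>0)&(W[...,2]>.12)
    S[n]=W[m]
    for tl in (np.radians(35),):
        f=fitbar(W[m],[.54,-.175,.158,np.pi+.28],tl); print(n,f.x.round(4),"rms",np.sqrt(np.mean(f.fun**2)).round(5))
    # tube
    m=(np.hypot(W[...,0]-.529,W[...,1]-.187)<.045)&(W[...,2]>.085)&(W[...,2]<.16)&(d>0)
    P=W[m]; g=least_squares(lambda p: np.minimum(np.abs(np.hypot(P[:,0]-p[0],P[:,1]-p[1])-.027),np.abs(np.hypot(P[:,0]-p[0],P[:,1]-p[1])-.020)),[.529,.187],loss="soft_l1",f_scale=.002)
    print(n,"tube",g.x.round(4),np.sqrt(np.mean(g.fun**2)).round(4),"ztop",np.percentile(P[:,2],[95,99]).round(4),len(P))
    rim=P[P[:,2]>.145]; print(" rim n",len(rim),rim.mean(0).round(4),"ring",least_squares(lambda p:np.maximum(np.abs(np.hypot(rim[:,0]-p[0],rim[:,1]-p[1])-.0235)-.0035,0),[.529,.187]).x.round(4))
    # carrier base
    b=obj(im,"blue")&(d>0)&(np.hypot(W[...,0]-.529,W[...,1]-.187)<.19)
    print("blue z",np.percentile(W[b][:,2],[5,30,50,70,95]).round(3))
    c=cv2.minAreaRect((W[b&(W[...,2]<.05)][:,:2]*1000).astype(np.float32)); print("rect",c)
    rb=W[b&(W[...,2]>.05)]; cc=cv2.minAreaRect((rb[:,:2]*1000).astype(np.float32)); print("rib",cc)
f=fitbar(np.vstack([S["scene"],S["top"]]),[.54,-.175,.158,np.pi+.28],np.radians(35)); print("both",f.x.round(4),np.sqrt(np.mean(f.fun**2)))
F=barframe(f.x[3],np.radians(35)); print("tip",(f.x[:3]-.158*F[:,2]).round(4))
# triangulate bar ends from PCA px
E
```

```text
scene [ 0.5344 -0.1714  0.1562  3.4266] rms 0.00073
scene tube [0.5293 0.1875] 0.0026 ztop [0.1505 0.1519] 600
 rim n 125 [0.5316 0.1847 0.1491] ring [0.5309 0.186 ]
blue z [0.013 0.015 0.017 0.057 0.061]
rect ((532.851806640625, 183.06729125976562), (154.69802856445312, 268.517333984375), 4.649980068206787)
rib ((531.8504638671875, 183.27699279785156), (154.79779052734375, 35.6807746887207), 5.582242012023926)
top [ 0.537  -0.1739  0.1556  3.4431] rms 0.00173
top tube [0.5315 0.1869] 0.005 ztop [0.1517 0.1533] 407
 rim n 156 [0.5313 0.1867 0.1493] ring [0.5312 0.1866]
blue z [0.01  0.013 0.016 0.026 0.06 ]
rect ((530.6857299804688, 186.45240783691406), (158.23941040039062, 269.5953063964844), 4.960943222045898)
rib ((530.5536499023438, 186.6767578125), (157.6804656982422, 41.46080780029297), 5.077021598815918)
both [ 0.5365 -0.1743  0.156   3.436 ] 0.0015909914522818705
tip [ 0.6233 -0.148   0.0266]
```

Fits agree between views:

| Item | Measurement |
|---|---|
| Bar centre | (0.536, −0.174, 0.156) m |
| Key forward yaw | 16.9° |
| Bore | (0.531, 0.187) m, top at 0.150 m |
| Carrier yaw | 5° |
| Latch bar direction | 122.9°, so the latch is at about 0.49 rad |

Now I'll move above the crossbar.

```bash
python3 -m jog '[0,-0.2405,-0.454,-1.546,-1, 0,-0.2405,-0.454,-1.546,-1, 0,-0.2405,-0.454,-1.546,-1, 0,-0.2405,-0.454,-1.546,-1, 0,-0.2405,-0.454,-1.546,-1, 0,-0.2405,-0.454,-1.546,-1, 0,-0.2405,-0.454,-1.546,-1, 0,-0.2405,-0.454,-1.546,-1]'
```

```text
time_s: 2.0
eef_pos: [0.5279, -0.1832, 0.2315]
eef_rot: [[0.001, 0.968, 0.253], [-0.001, 0.253, -0.968], [-1.0, 0.0, 0.001]]
contact_force: [0.5, -1.7, 0.3]
gripper_width: 0.0858
```

```bash
python3 -m jog '[0,0,0,0,-1, 0,0,0,0,-1]'; cat > st.py <<'E'
from h import *
import sys
s=sense(); R=np.array(s["eef_rot"]); p=np.array(s["eef_pos"])
print("t",s["time_s"],"pos",p.round(4),"yaw_y",np.degrees(np.arctan2(R[1,1],R[0,1])).round(2),"tiltx",R[:,0].round(4),"F",np.round(s["contact_force"],1),"T",np.round(s["ft_torque"],2),"w",round(s["gripper_width"],4),"j",np.round(s["joint_positions"],3))
if len(sys.argv)>4:
    tgt=np.array([float(a) for a in sys.argv[1:4]]); yaw=float(sys.argv[4])
    dy=(yaw-np.degrees(np.arctan2(R[1,1],R[0,1]))+180)%360-180
    print("shift tool",(R.T@(tgt-p)).round(4),"turn",np.radians(-dy).round(4))
E
python3 st.py .5365 -.1743 .140 16.9
```

```text
time_s: 2.25
eef_pos: [0.5263, -0.1849, 0.2311]
eef_rot: [[-0.001, 0.969, 0.246], [-0.0, 0.246, -0.969], [-1.0, -0.001, 0.0]]
contact_force: [0.2, 0.0, 0.2]
gripper_width: 0.0853
t 2.25 pos [ 0.5263 -0.1849  0.2311] yaw_y 14.26 tiltx [-9.e-04 -4.e-04 -1.e+00] F [0.2 0.  0.2] T [-0.02  0.01  0.04] w 0.0853 j [-3.580e-01  2.930e-01  1.604e+00 -1.000e-03  1.245e+00 -6.070e-01]
shift tool [ 0.0911  0.0126 -0.0077] turn -0.0461
```

```bash
python3 -m jog '[0.02,0.016,-0.0077,-0.046,-1, 0.05,0.016,-0.0077,-0.046,-1, 0.08,0.016,-0.0077,-0.046,-1, 0.094,0.016,-0.0077,-0.046,-1, 0.094,0.016,-0.0077,-0.046,-1]'; python3 st.py .5365 -.1743 .137 16.9; python3 - <<'E'
from h import *
for n in("scene","top"):
    im,d=imaging.get_image(n); cv2.imwrite(f"pics/{n}1.png",im)
    u,v=proj(n,[.55,-.17,.13])[0].astype(int); cv2.imwrite(f"pics/{n}1c.png",cv2.resize(im[v-60:v+60,u-60:u+60],(390,390),interpolation=2))
a=np.hstack([cv2.imread("pics/scene1c.png"),cv2.imread("pics/top1c.png")]); cv2.imwrite("pics/c3.png",a)
E
```

```text
time_s: 2.88
eef_pos: [0.5393, -0.1743, 0.1369]
eef_rot: [[-0.001, 0.957, 0.289], [0.0, 0.289, -0.957], [-1.0, -0.001, -0.001]]
contact_force: [0.3, 0.3, 1.0]
gripper_width: 0.0858
t 2.875 pos [ 0.5393 -0.1743  0.1369] yaw_y 16.79 tiltx [-1.5e-03  3.0e-04 -1.0e+00] F [0.3 0.3 1. ] T [-0.01 -0.02  0.  ] w 0.0858 j [-0.333  0.383  1.722 -0.     1.038 -0.626]
shift tool [-0.0001 -0.0027 -0.0008] turn -0.0019
```

View pics/c3.png

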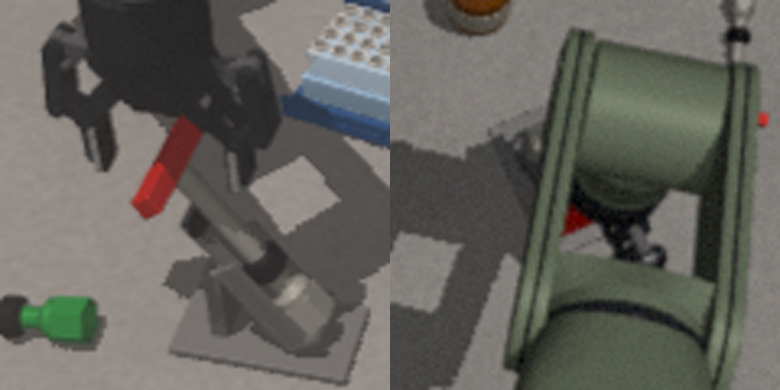

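Fingers straddle the red bar (left crop, about (170,165)), clear of the rest and walls. Closing now.

```bash
python3 -m jog '[0,0,0,0,0.3, 0,0,0,0,0.3, 0,0,0,0,0.5, 0,0,0,0,0.5]'; python3 st.py; python3 -m jog '[0,0,0,0,1, 0,0,0,0,1]';python3 st.py;  python3 - <<'E'
from h import *
im,d=imaging.get_image("scene"); u,v=proj("scene",[.55,-.17,.13])[0].astype(int); cv2.imwrite(f"pics/c4.png",cv2.resize(im[v-60:v+60,u-60:u+60],(540,540),interpolation=2))
E
```

```text
time_s: 3.48
eef_pos: [0.5431, -0.174, 0.1414]
eef_rot: [[0.009, 0.957, 0.29], [-0.002, 0.29, -0.957], [-1.0, 0.008, 0.004]]
contact_force: [-3.1, 1.2, 21.7]
gripper_width: 0.0253
t 3.475 pos [ 0.5431 -0.174   0.1414] yaw_y 16.83 tiltx [ 0.009  -0.0018 -1.    ] F [-3.1  1.2 21.7] T [ 0.75 -1.07 -0.12] w 0.0253 j [-3.310e-01  3.790e-01  1.716e+00  1.000e-03  1.038e+00 -6.250e-01]
time_s: 3.72
eef_pos: [0.5443, -0.174, 0.1425]
eef_rot: [[0.013, 0.957, 0.289], [-0.002, 0.289, -0.957], [-1.0, 0.012, 0.006]]
contact_force: [-3.4, 1.3, 20.1]
gripper_width: 0.0245
t 3.725 pos [ 0.5443 -0.174   0.1425] yaw_y 16.81 tiltx [ 0.0129 -0.0021 -0.9999] F [-3.4  1.3 20.1] T [ 0.78 -1.14 -0.12] w 0.0245 j [-0.331  0.378  1.715  0.003  1.036 -0.625]
```

View pics/c4.png

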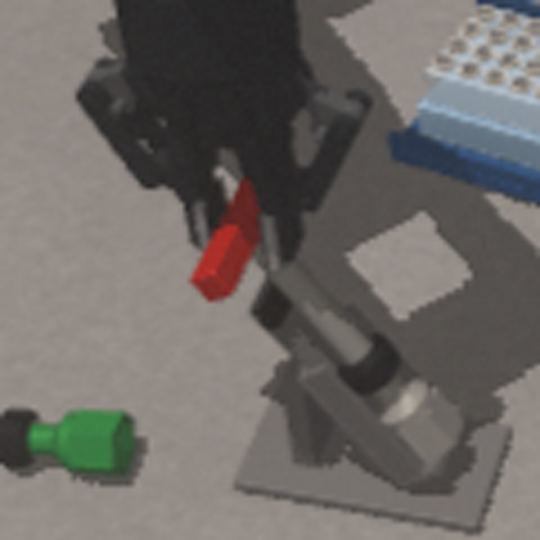

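Grip is closed at 24 mm, with 20 N up as the squaring couple presses the key into its rest. I'll lift up and forward so the socket stays over its place while the key squares up.

```bash
python3 -m jog '[-0.008,0.012,0,0,1, -0.018,0.026,0,0,1, -0.03,0.042,0,0,1, -0.045,0.056,0,0,1]'; python3 st.py;  python3 - <<'E'
from h import *
im,d=imaging.get_image("scene"); u,v=proj("scene",[.58,-.16,.13])[0].astype(int); cv2.imwrite(f"pics/c5.png",cv2.resize(im[v-60:v+60,u-60:u+60],(540,540),interpolation=2))
E
```

```text
time_s: 4.28
eef_pos: [0.5953, -0.1564, 0.1825]
eef_rot: [[0.002, 0.957, 0.291], [0.001, 0.291, -0.957], [-1.0, 0.003, -0.0]]
contact_force: [1.8, -0.0, -5.5]
gripper_width: 0.0153
t 4.275 pos [ 0.5953 -0.1564  0.1825] yaw_y 16.9 tiltx [ 2.4e-03  7.0e-04 -1.0e+00] F [ 1.8 -0.  -5.5] T [ 0.01 -0.44  0.04] w 0.0153 j [-2.760e-01  4.140e-01  1.545e+00  1.000e-03  1.180e+00 -5.720e-01]
```

View pics/c5.png

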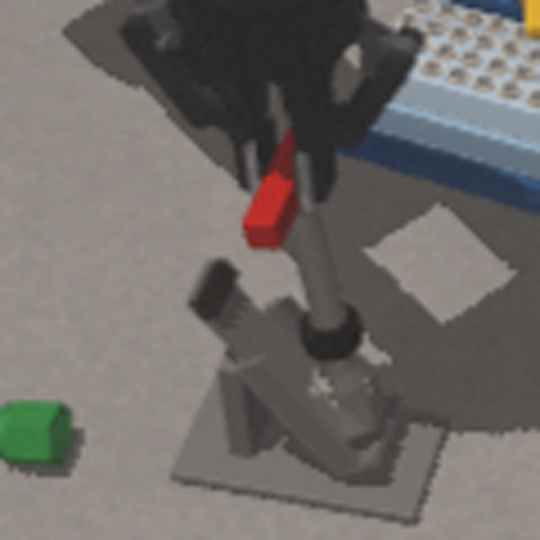

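The key squared up (opening 15.3 mm) with small forces. Lifting clear.

```bash
python3 -m jog '[-0.03,0,0,0,1, -0.07,0,0,0,1, -0.12,0,0,0,1, -0.17,0,0,0,1, -0.18,0,0,0,1, -0.18,0,0,0,1]'; python3 st.py .531 .1866 .363 32.9;  python3 - <<'E'
from h import *
im,d=imaging.get_image("scene"); np.save("pics/s6d.npy",d); cv2.imwrite("pics/s6.png",im); u,v=proj("scene",[.58,-.16,.28])[0].astype(int); v=max(v,70);cv2.imwrite(f"pics/c6.png",cv2.resize(im[v-70:v+70,u-70:u+70],(560,560),interpolation=2))
E
```

```text
time_s: 5.08
eef_pos: [0.5932, -0.157, 0.3605]
eef_rot: [[-0.003, 0.957, 0.291], [0.001, 0.291, -0.957], [-1.0, -0.002, -0.001]]
contact_force: [0.7, -0.2, -4.6]
gripper_width: 0.015
t 5.075 pos [ 0.5932 -0.157   0.3605] yaw_y 16.9 tiltx [-2.7e-03  5.0e-04 -1.0e+00] F [ 0.7 -0.2 -4.6] T [-0.05  0.01 -0.  ] w 0.015 j [-0.277  0.34   1.218 -0.     1.587 -0.572]
shift tool [-0.0022  0.0404 -0.3469] turn -0.2793
```

View pics/c6.png

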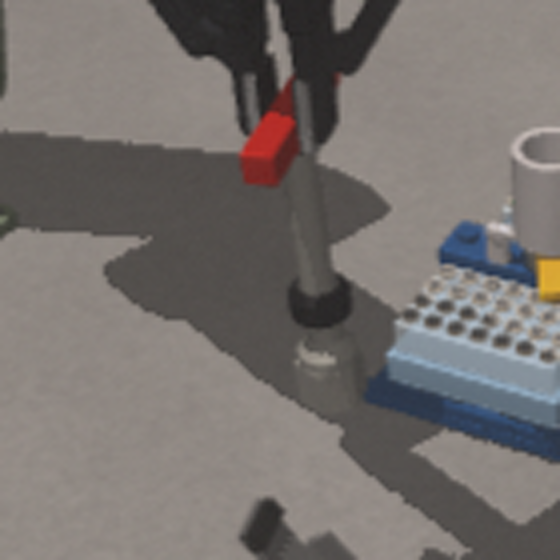

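```bash
cat > keyfit.py <<'E'
from fit import *
def keyfit(n="scene",im=None,d=None,verbose=True):
    if im is None: im,d=imaging.get_image(n)
    W=cloud(n,d); s=sense(); R=np.array(s["eef_rot"]); T=np.array(s["eef_pos"])
    L=(W-T)@R   # tool coords
    near=(np.hypot(L[...,1],L[...,2])<.06)&(d>0)&(L[...,0]>-.04)&(L[...,0]<.17)
    red=obj(im,"red")&near; Pr=L[red]
    cyl=near&~red&(L[...,0]>.006)&(np.hypot(L[...,1],L[...,2]-0)<.03); Pc=L[cyl]
    # params: grip a(x depth), y, z, tilt about (ty,tz): axis dir (toward tip) = (1,ty,tz)
    def res(p,full=False):
        ax=np.array([1,p[3],p[4]]); ax/=np.linalg.norm(ax)
        g=p[:3]; q=Pc-g; s_=q@ax; r=np.linalg.norm(q-np.outer(s_,ax),axis=1); t=.158-s_
        sh=(t>.072)&(t<.135); co=(t>.05)&(t<.066)
        rc=np.concatenate([np.clip(r[sh]-.008,-.006,.006),np.clip(r[co]-.015,-.006,.006)]) 
        full_n=np.zeros(len(Pc)); full_n[sh]=np.clip(r[sh]-.008,-.006,.006); full_n[co]=np.clip(r[co]-.015,-.006,.006)
        zz=-ax; yy=np.array([0,0,1.]); yy=yy-yy@ax*ax; yy/=np.linalg.norm(yy); xx=np.cross(yy,zz)
        rb=np.clip(boxsd((Pr-g)@np.stack([xx,yy,zz],1),np.array([.008,.045,.008])),-.006,.006)
        return np.concatenate([full_n,rb])
    f=least_squares(res,[-.0187,0,0,0,0],loss="soft_l1",f_scale=.0015,x_scale=[.01,.01,.01,.05,.05],diff_step=1e-3)
    p=f.x; ax=np.array([1,p[3],p[4]]); ax/=np.linalg.norm(ax); tip=p[:3]+.158*ax
    if verbose: print(n,"grip(tool)",p[:3].round(4),"tilt deg y,z",np.degrees(p[3:]).round(2),"n",len(Pc),len(Pr),"rms",np.sqrt(np.mean(f.fun**2)).round(4),"\n tip tool",tip.round(4),"tip world",(T+R@tip).round(4),"grip world",(T+R@p[:3]).round(4))
    return p,tip
E
python3 - <<'E'
from keyfit import *
keyfit("scene"); 
im,d=imaging.get_image("top"); cv2.imwrite("pics/t6.png",im); print(obj(im,"red").sum())
try: keyfit("top",im,d)
except Exception as e: print(e)
E
```

```text
scene grip(tool) [-0.0116 -0.0004 -0.0031] tilt deg y,z [1.87 0.1 ] n 748 135 rms 0.0008 
 tip tool [ 0.1463  0.0048 -0.0028] tip world [ 0.5957 -0.1525  0.2126] grip world [ 0.5916 -0.154   0.3706]
118
top grip(tool) [-0.011   0.0004 -0.0036] tilt deg y,z [3.17 1.04] n 157 100 rms 0.0014 
 tip tool [ 0.1467  0.0092 -0.0007] tip world [ 0.6006 -0.1533  0.2123] grip world [ 0.5924 -0.1534  0.3701]
```

View pics/t6.png

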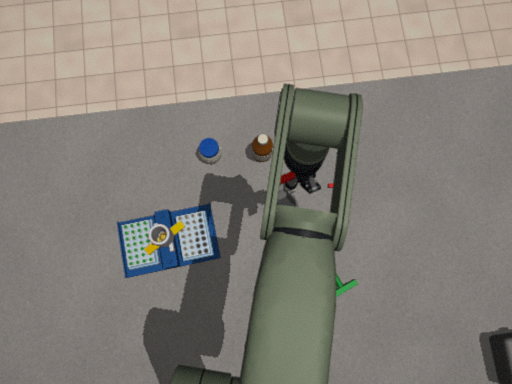

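Key hangs almost upright: 1.9° tilt, tip 5 mm off axis, and I'll correct for that. The top picture shows the bore at (160,236), unobstructed. Now moving over the bore.

```bash
python3 -m jog '[0,0.003,-0.03,-0.03,1, 0,0.009,-0.08,-0.07,1, 0,0.015,-0.14,-0.12,1, 0,0.021,-0.20,-0.17,1, 0,0.028,-0.26,-0.22,1, 0,0.034,-0.315,-0.26,1, 0,0.0366,-0.338,-0.279,1, 0,0.0366,-0.3428,-0.279,1]'; python3 -m jog '[0,0,0,0,1]'; python3 st.py .5285 .1815 .3605 32.9;  python3 - <<'E'
from keyfit import *
im,d=imaging.get_image("scene"); cv2.imwrite("pics/s7.png",im); u,v=proj("scene",[.53,.187,.2])[0].astype(int); v=max(v,70);cv2.imwrite(f"pics/c7.png",cv2.resize(im[v-70:v+70,u-70:u+70],(560,560),interpolation=2))
keyfit("scene",im,d)
im,d=imaging.get_image("top"); cv2.imwrite("pics/t7.png",im)
try: keyfit("top",im,d)
except Exception as e: print(e)
E
```

```text
time_s: 6.22
eef_pos: [0.5283, 0.1828, 0.3604]
eef_rot: [[-0.003, 0.838, 0.545], [-0.001, 0.545, -0.838], [-1.0, -0.004, -0.001]]
contact_force: [-0.2, -0.7, -3.8]
gripper_width: 0.0148
time_s: 6.35
eef_pos: [0.529, 0.1809, 0.3612]
eef_rot: [[-0.002, 0.84, 0.543], [-0.002, 0.543, -0.84], [-1.0, -0.002, 0.0]]
contact_force: [1.5, -0.4, -4.4]
gripper_width: 0.0146
t 6.35 pos [0.529  0.1809 0.3612] yaw_y 32.87 tiltx [-0.0018 -0.0015 -1.    ] F [ 1.5 -0.4 -4.4] T [-0.1  -0.02  0.01] w 0.0146 j [ 3.10e-01  2.45e-01  1.35e+00 -1.00e-03  1.55e+00 -2.64e-01]
shift tool [ 0.0007 -0.0001 -0.0007] turn -0.0005
scene grip(tool) [-0.0105 -0.0006 -0.004 ] tilt deg y,z [ 2.   -0.12] n 473 75 rms 0.0011 
 tip tool [ 0.1474  0.0049 -0.0043] tip world [0.5309 0.1866 0.2141] grip world [0.5266 0.1835 0.372 ]
top grip(tool) [-0.0255 -0.0008 -0.0052] tilt deg y,z [ 3.81 -0.02] n 94 144 rms 0.0017 
 tip tool [ 0.1322  0.0097 -0.0052] tip world [0.5345 0.1899 0.2296] grip world [0.5259 0.1843 0.3872]
```

View pics/c7.png

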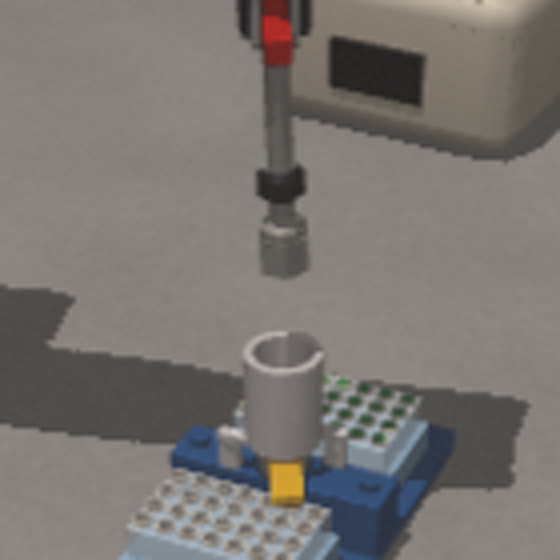

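View pics/t7.png

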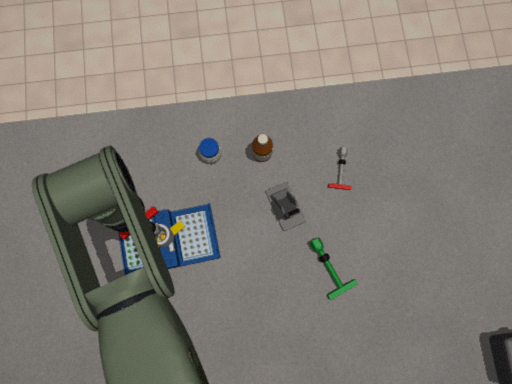

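In the scene view the socket hangs directly over the tube mouth. The scene fit puts the tip at (0.531, 0.187), which matches the bore. The top view has few key points visible, so I don't trust its fit. Lowering to just above the mouth to check.

```bash
python3 -m jog '[0.02,0,0,0,1, 0.045,0,0,0,1, 0.054,0,0,0,1, 0.054,0,0,0,1]'; python3 st.py ;  python3 - <<'E'
from keyfit import *
im,d=imaging.get_image("scene"); u,v=proj("scene",[.531,.187,.17])[0].astype(int);a=cv2.resize(im[v-35:v+35,u-35:u+35],(390,390),interpolation=2)
keyfit("scene",im,d)
im,d=imaging.get_image("top");  u,v=proj("top",[.531,.187,.15])[0].astype(int);b=cv2.resize(im[v-35:v+35,u-35:u+35],(390,390),interpolation=2)
cv2.imwrite("pics/c8.png",np.hstack([a,b]))
E
```

```text
time_s: 6.95
eef_pos: [0.5293, 0.1808, 0.308]
eef_rot: [[-0.001, 0.84, 0.542], [-0.0, 0.542, -0.84], [-1.0, -0.001, -0.0]]
contact_force: [-1.0, -0.3, -3.6]
gripper_width: 0.015
t 6.95 pos [0.5293 0.1808 0.308 ] yaw_y 32.83 tiltx [-8.e-04 -5.e-04 -1.e+00] F [-1.  -0.3 -3.6] T [ 0.03  0.02 -0.01] w 0.015 j [ 0.309  0.258  1.461 -0.     1.424 -0.264]
scene grip(tool) [-0.0106 -0.0015 -0.003 ] tilt deg y,z [ 1.95 -0.43] n 571 54 rms 0.0009 
 tip tool [ 0.1473  0.0039 -0.0041] tip world [0.5307 0.1867 0.1616] grip world [0.5267 0.1828 0.3195]
```

View pics/c8.png

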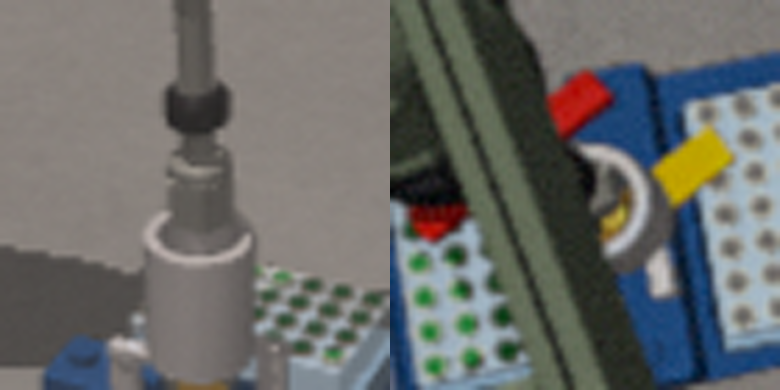

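Socket is centred over the mouth in the scene view (left crop, (195,215)). Lowering into the bore in steps while watching the force.

```bash
python3 -m jog '[0.008,0,0,0,1, 0.016,0,0,0,1, 0.024,0,0,0,1, 0.024,0,0,0,1]'; python3 st.py
```

```text
time_s: 7.55
eef_pos: [0.5287, 0.1815, 0.2832]
eef_rot: [[-0.002, 0.84, 0.543], [-0.001, 0.543, -0.84], [-1.0, -0.002, -0.0]]
contact_force: [0.4, -0.2, -4.6]
gripper_width: 0.0148
t 7.55 pos [0.5287 0.1815 0.2832] yaw_y 32.89 tiltx [-2.1e-03 -8.0e-04 -1.0e+00] F [ 0.4 -0.2 -4.6] T [ 0.06  0.04 -0.  ] w 0.0148 j [ 0.31   0.267  1.508 -0.     1.368 -0.264]
```

```bash
python3 -m jog '[0.01,0,0,0,1, 0.02,0,0,0,1, 0.03,0,0,0,1, 0.038,0,0,0,1, 0.038,0,0,0,1]'; python3 st.py; python3 - <<'E'
from keyfit import *
keyfit("scene")
E
```

```text
time_s: 8.18
eef_pos: [0.5288, 0.1814, 0.2454]
eef_rot: [[-0.002, 0.84, 0.543], [-0.001, 0.543, -0.84], [-1.0, -0.002, -0.0]]
contact_force: [-1.1, -0.3, -4.1]
gripper_width: 0.0147
t 8.175 pos [0.5288 0.1814 0.2454] yaw_y 32.89 tiltx [-1.7e-03 -6.0e-04 -1.0e+00] F [-1.1 -0.3 -4.1] T [ 0.02 -0.05  0.05] w 0.0147 j [ 0.31   0.287  1.576 -0.     1.28  -0.264]
scene grip(tool) [-0.0299 -0.0023  0.0043] tilt deg y,z [ 2.48 -7.35] n 744 42 rms 0.001 
 tip tool [ 0.1267  0.0045 -0.0158] tip world [0.5243 0.1972 0.1193] grip world [0.5296 0.1767 0.2759]
```

```bash
python3 -m jog '[0.004,0,0,0,1, 0.008,0,0,0,1, 0.010,0,0,0,1, 0.01,0,0,0,1]'; python3 st.py; python3 -m jog '[0.003,0,0,0,1, 0.006,0,0,0,1, 0.006,0,0,0,1]'; python3 st.py
```

```text
time_s: 8.72
eef_pos: [0.5294, 0.1816, 0.2371]
eef_rot: [[0.001, 0.84, 0.543], [0.0, 0.543, -0.84], [-1.0, 0.001, 0.0]]
contact_force: [0.3, -0.2, 1.8]
gripper_width: 0.0146
t 8.725 pos [0.5294 0.1816 0.2371] yaw_y 32.89 tiltx [ 1.2e-03  3.0e-04 -1.0e+00] F [ 0.3 -0.2  1.8] T [-0.05  0.28  0.03] w 0.0146 j [ 0.31   0.291  1.591 -0.     1.258 -0.264]
time_s: 9.1
eef_pos: [0.5291, 0.1818, 0.2303]
eef_rot: [[0.0, 0.84, 0.543], [0.001, 0.543, -0.84], [-1.0, 0.001, -0.0]]
contact_force: [-0.1, 1.4, -4.5]
gripper_width: 0.0149
t 9.1 pos [0.5291 0.1818 0.2303] yaw_y 32.88 tiltx [ 5.e-04  8.e-04 -1.e+00] F [-0.1  1.4 -4.5] T [ 0.3 -0.   0. ] w 0.0149 j [ 3.100e-01  2.960e-01  1.602e+00  1.000e-03  1.243e+00 -2.640e-01]
```

```bash
python3 -m jog '[0.003,0,0,0,1, 0.006,0,0,0,1, 0.009,0,0,0,1, 0.009,0,0,0,1]'; python3 st.py
```

```text
time_s: 9.6
eef_pos: [0.5298, 0.1819, 0.223]
eef_rot: [[0.002, 0.84, 0.543], [0.001, 0.543, -0.84], [-1.0, 0.003, 0.0]]
contact_force: [-1.2, 0.7, 6.1]
gripper_width: 0.0145
t 9.6 pos [0.5298 0.1819 0.223 ] yaw_y 32.88 tiltx [ 0.0024  0.0011 -1.    ] F [-1.2  0.7  6.1] T [ 0.22  0.46 -0.03] w 0.0145 j [ 0.31   0.3    1.614  0.     1.224 -0.264]
```

```bash
python3 -m jog '[0.003,0,0,0,1, 0.003,0,0,0,1]'; python3 st.py; python3 - <<'E'
from h import *
im,d=imaging.get_image("scene"); u,v=proj("scene",[.531,.187,.17])[0].astype(int);a=cv2.resize(im[v-50:v+50,u-50:u+50],(390,390),interpolation=2)
W=cloud("scene",d); m=obj(im,"red")&(np.hypot(W[...,0]-.53,W[...,1]-.187)<.07); print("red z",np.percentile(W[m][:,2],[5,50,95]).round(4))
im,d=imaging.get_image("top");  u,v=proj("top",[.531,.187,.15])[0].astype(int);b=cv2.resize(im[v-50:v+50,u-50:u+50],(390,390),interpolation=2)
cv2.imwrite("pics/c9.png",np.hstack([a,b]))
E
```

```text
time_s: 9.85
eef_pos: [0.5311, 0.1825, 0.2226]
eef_rot: [[0.008, 0.84, 0.543], [0.003, 0.543, -0.84], [-1.0, 0.008, 0.002]]
contact_force: [-2.2, 0.4, 16.0]
gripper_width: 0.0145
t 9.85 pos [0.5311 0.1825 0.2226] yaw_y 32.89 tiltx [ 0.0075  0.0029 -1.    ] F [-2.2  0.4 16. ] T [ 0.24  0.64 -0.02] w 0.0145 j [ 0.31   0.3    1.616  0.     1.218 -0.264]
red z [0.2399 0.242  0.2437]
```

View pics/c9.png

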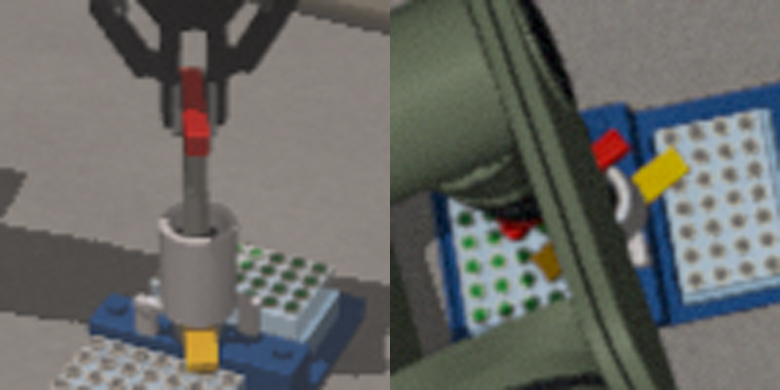

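Bar top is at z = 0.242 m and the TCP at 0.2226 m, so the key is fully home (expected bar top 0.234 + 0.008 m). Turning counter-clockwise about the bore axis.

```bash
python3 -m jog '[-0.002,0.0003,0.0003,-0.087,1, -0.002,0.0006,0.0007,-0.175,1, -0.002,0.001,0.001,-0.262,1, -0.002,0.0014,0.0013,-0.349,1, -0.002,0.0018,0.0016,-0.436,1, -0.002,0.0022,0.0018,-0.524,1]'; python3 st.py; python3 - <<'E'
from h import *
im,d=imaging.get_image("scene"); u,v=proj("scene",[.531,.187,.12])[0].astype(int);a=cv2.resize(im[v-50:v+50,u-50:u+50],(390,390),interpolation=2)
im,d=imaging.get_image("top");  u,v=proj("top",[.531,.187,.15])[0].astype(int);b=cv2.resize(im[v-50:v+50,u-50:u+50],(390,390),interpolation=2)
cv2.imwrite("pics/c10.png",np.hstack([a,b]))
E
```

```text
time_s: 10.7
eef_pos: [0.5335, 0.1828, 0.2228]
eef_rot: [[0.005, 0.454, 0.891], [0.004, 0.891, -0.454], [-1.0, 0.006, 0.003]]
contact_force: [0.4, 3.6, 7.7]
gripper_width: 0.0148
t 10.7 pos [0.5335 0.1828 0.2228] yaw_y 63.03 tiltx [ 0.0053  0.0043 -1.    ] F [0.4 3.6 7.7] T [ 1.    0.23 -0.16] w 0.0148 j [ 0.308  0.305  1.609  0.003  1.222 -0.792]
```

View pics/c10.png

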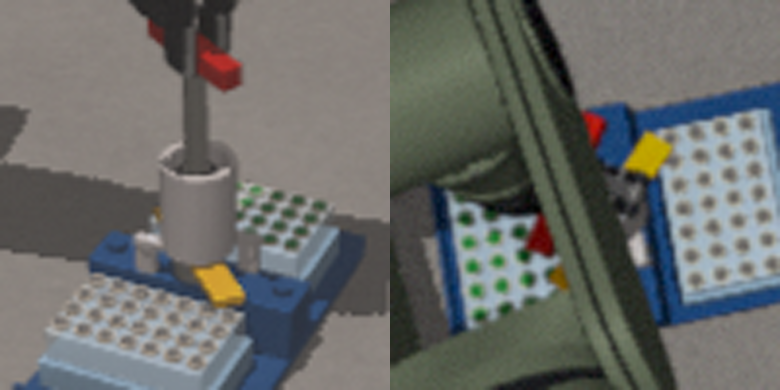

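Bar has turned with the key, lagging by the play, and the torque of 0.16 N m matches the stated friction. Continuing.

```bash
python3 -m jog '[0,0.0003,0.0003,-0.087,1, 0,0.0006,0.0007,-0.175,1, 0,0.001,0.001,-0.262,1, 0,0.0014,0.0013,-0.349,1, 0,0.0018,0.0016,-0.436,1, 0,0.0022,0.0018,-0.524,1]'; python3 st.py;python3 -m jog '[0,0.0002,0.0002,-0.05,1, 0,0.0004,0.0004,-0.1,1]'; python3 st.py;
```

```text
time_s: 11.55
eef_pos: [0.5356, 0.1844, 0.2228]
eef_rot: [[0.004, -0.053, 0.999], [0.005, 0.999, 0.053], [-1.0, 0.005, 0.004]]
contact_force: [-1.1, 5.5, 8.1]
gripper_width: 0.0148
t 11.55 pos [0.5356 0.1844 0.2228] yaw_y 93.04 tiltx [ 0.0042  0.0052 -1.    ] F [-1.1  5.5  8.1] T [ 1.14  0.56 -0.19] w 0.0148 j [ 0.309  0.309  1.602  0.004  1.225 -1.316]
time_s: 11.8
eef_pos: [0.5358, 0.1849, 0.2228]
eef_rot: [[0.004, -0.151, 0.988], [0.005, 0.988, 0.151], [-1.0, 0.005, 0.005]]
contact_force: [-1.7, 4.9, 8.6]
gripper_width: 0.0145
t 11.8 pos [0.5358 0.1849 0.2228] yaw_y 98.7 tiltx [ 0.0038  0.0052 -1.    ] F [-1.7  4.9  8.6] T [ 1.18  0.58 -0.16] w 0.0145 j [ 0.31   0.31   1.601  0.004  1.226 -1.414]
```

```bash
python3 -m jog '[0,0.0002,0.0002,-0.04,1, 0,0.0003,0.0003,-0.07,1]'; python3 st.py;python3 -m jog '[0,0.0001,0.0001,-0.03,1, 0,0.0002,0.0002,-0.05,1]'; python3 st.py; python3 - <<'E'
from h import *
im,d=imaging.get_image("scene"); u,v=proj("scene",[.531,.187,.12])[0].astype(int);a=cv2.resize(im[v-50:v+50,u-50:u+50],(390,390),interpolation=2)
im,d=imaging.get_image("top");  u,v=proj("top",[.531,.187,.15])[0].astype(int);b=cv2.resize(im[v-50:v+50,u-50:u+50],(390,390),interpolation=2)
cv2.imwrite("pics/c11.png",np.hstack([a,b]))
E
```

```text
time_s: 12.05
eef_pos: [0.536, 0.1852, 0.2228]
eef_rot: [[0.004, -0.219, 0.976], [0.005, 0.976, 0.219], [-1.0, 0.004, 0.005]]
contact_force: [-1.5, 4.4, 8.6]
gripper_width: 0.0147
t 12.05 pos [0.536  0.1852 0.2228] yaw_y 102.68 tiltx [ 0.0036  0.0052 -1.    ] F [-1.5  4.4  8.6] T [ 1.09  0.64 -0.19] w 0.0147 j [ 0.31   0.31   1.6    0.004  1.226 -1.483]
time_s: 12.3
eef_pos: [0.5361, 0.1854, 0.2228]
eef_rot: [[0.004, -0.268, 0.964], [0.005, 0.964, 0.268], [-1.0, 0.004, 0.005]]
contact_force: [-2.6, 4.5, 8.5]
gripper_width: 0.0144
t 12.3 pos [0.5361 0.1854 0.2228] yaw_y 105.52 tiltx [ 0.0035  0.0051 -1.    ] F [-2.6  4.5  8.5] T [ 1.15  0.56 -0.16] w 0.0144 j [ 0.311  0.31   1.6    0.004  1.226 -1.532]
```

View pics/c11.png

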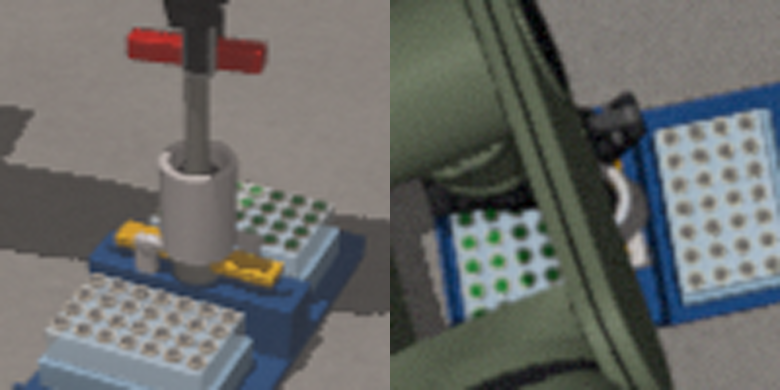

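Latch bar is nearly along the rib, but the torque hasn't risen yet, so it isn't at the stop.

```bash
python3 -m jog '[0,0.0002,0.0002,-0.03,1, 0,0.0003,0.0003,-0.06,1]'; python3 st.py;python3 -m jog '[0,0.0001,0.0001,-0.03,1, 0,0.0002,0.0002,-0.05,1]'; python3 st.py; python3 - <<'E'
from h import *
im,d=imaging.get_image("scene"); W=cloud("scene",d)
m=obj(im,"yellow")&(d>0)&(np.hypot(W[...,0]-.531,W[...,1]-.187)<.07); P=W[m]; P=P[P[:,2]>.072]
u,s,vt=np.linalg.svd(P[:,:2]-P[:,:2].mean(0),full_matrices=False); print(len(P),"bar ang",np.degrees(np.arctan2(vt[0,1],vt[0,0])))
r=cv2.minAreaRect((P[:,:2]*1000).astype(np.float32)); print(r)
E
```

```text
time_s: 12.65
eef_pos: [0.5363, 0.1858, 0.2228]
eef_rot: [[0.003, -0.325, 0.946], [0.005, 0.946, 0.325], [-1.0, 0.004, 0.005]]
contact_force: [-1.7, 4.8, 9.5]
gripper_width: 0.0148
t 12.65 pos [0.5363 0.1858 0.2228] yaw_y 108.95 tiltx [ 0.0034  0.0051 -1.    ] F [-1.7  4.8  9.5] T [ 1.11  0.68 -0.33] w 0.0148 j [ 0.311  0.311  1.599  0.004  1.227 -1.592]
time_s: 12.9
eef_pos: [0.5364, 0.186, 0.2229]
eef_rot: [[0.003, -0.371, 0.929], [0.005, 0.929, 0.371], [-1.0, 0.004, 0.005]]
contact_force: [-1.8, 3.7, 9.2]
gripper_width: 0.0146
t 12.9 pos [0.5364 0.186  0.2229] yaw_y 111.75 tiltx [ 0.0033  0.0053 -1.    ] F [-1.8  3.7  9.2] T [ 1.15  0.65 -0.6 ] w 0.0146 j [ 0.311  0.311  1.599  0.004  1.227 -1.641]
77 bar ang 1.6209908439444447
((529.51220703125, 183.78504943847656), (123.63150024414062, 23.540748596191406), 3.1411924362182617)
```

Torque rose to 0.6 N m, so the latch is at the hard stop. I'll press slightly more, relax within the play, and open.

```bash
python3 -m jog '[0,0,0,-0.03,1, 0,0,0,-0.03,1]'; python3 st.py; python3 -m jog '[0,0,0,0.05,1, 0,0,0,0.1,1, 0,0,0,0.1,1]'; python3 st.py; python3 -m jog '[0,0,0,0,0.5, 0,0,0,0,0.2, 0,0,0,0,-0.5, 0,0,0,0,-1, 0,0,0,0,-1, 0,0,0,0,-1]'; python3 st.py
```

```text
time_s: 13.2
eef_pos: [0.5364, 0.186, 0.2229]
eef_rot: [[0.003, -0.397, 0.918], [0.005, 0.918, 0.397], [-1.0, 0.004, 0.005]]
contact_force: [-1.8, 4.0, 8.5]
gripper_width: 0.0151
t 13.2 pos [0.5364 0.186  0.2229] yaw_y 113.42 tiltx [ 0.0034  0.0055 -1.    ] F [-1.8  4.   8.5] T [ 1.11  0.72 -0.6 ] w 0.0151 j [ 0.311  0.311  1.599  0.004  1.227 -1.67 ]
time_s: 13.58
eef_pos: [0.5362, 0.1858, 0.2229]
eef_rot: [[0.003, -0.306, 0.952], [0.004, 0.952, 0.306], [-1.0, 0.003, 0.004]]
contact_force: [-2.6, 2.8, 9.6]
gripper_width: 0.0146
t 13.575 pos [0.5362 0.1858 0.2229] yaw_y 107.8 tiltx [ 0.003   0.0044 -1.    ] F [-2.6  2.8  9.6] T [0.96 0.7  0.08] w 0.0146 j [ 0.311  0.311  1.599  0.003  1.227 -1.571]
time_s: 14.32
eef_pos: [0.5357, 0.184, 0.2202]
eef_rot: [[-0.0, -0.306, 0.952], [-0.0, 0.952, 0.306], [-1.0, -0.0, -0.0]]
contact_force: [0.3, 0.2, -0.0]
gripper_width: 0.0853
t 14.325 pos [0.5357 0.184  0.2202] yaw_y 107.83 tiltx [-1.e-04 -2.e-04 -1.e+00] F [ 0.3  0.2 -0. ] T [-0.01 -0.02 -0.01] w 0.0853 j [ 0.311  0.313  1.602 -0.     1.226 -1.571]
```

```bash
python3 -m jog '[-0.03,0,0,0,-1, -0.08,0,0,0,-1, -0.13,0,0,0,-1, -0.16,0,0,0,-1]'; python3 st.py .45 -.15 .38 107.8
```

```text
time_s: 14.82
eef_pos: [0.5361, 0.1841, 0.3833]
eef_rot: [[0.004, -0.306, 0.952], [0.001, 0.952, 0.306], [-1.0, -0.0, 0.004]]
contact_force: [0.2, 0.6, -0.7]
gripper_width: 0.0855
t 14.825 pos [0.5361 0.1841 0.3833] yaw_y 107.83 tiltx [ 0.0038  0.0011 -1.    ] F [ 0.2  0.6 -0.7] T [-0.03 -0.02 -0.  ] w 0.0855 j [ 0.311  0.252  1.286 -0.     1.599 -1.571]
shift tool [ 0.0026 -0.2917 -0.1842] turn 0.0005
```

```bash
python3 -m jog '[0,-0.05,-0.03,0,-1, 0,-0.1,-0.06,0,-1, 0,-0.15,-0.09,0,-1, 0,-0.2,-0.12,0,-1, 0,-0.25,-0.155,0,-1, 0,-0.29,-0.18,0,-1, 0,-0.29,-0.18,0,-1]'; python3 st.py; python3 - <<'E'
from fit import *
C=np.array([.531,.1866])
out=[]
for n in("scene","top"):
    im,d=imaging.get_image(n); cv2.imwrite(f"pics/{n}12.png",im); W=cloud(n,d)
    u,v=proj(n,[.531,.187,.12])[0].astype(int); out.append(cv2.resize(im[v-55:v+55,u-55:u+55],(390,390),interpolation=2))
    rr=np.hypot(W[...,0]-C[0],W[...,1]-C[1])
    m=obj(im,"yellow")&(d>0)&(rr<.08)&(W[...,2]>.07)&(W[...,2]<.085); P=W[m]
    if len(P)>10: print(n,len(P),"latch rect",cv2.minAreaRect((P[:,:2]*1000).astype(np.float32)),"zrange",np.percentile(P[:,2],[5,95]).round(3))
    for lab,msk in (("+",1),("-",-1)):
        Q=P[(P[:,0]-C[0])*msk>.03]; 
        if len(Q): print("  end",lab,len(Q),Q.mean(0).round(4))
    b=obj(im,"blue")&(d>0)&(rr<.19); print("  carrier",cv2.minAreaRect((W[b&(W[...,2]<.05)][:,:2]*1000).astype(np.float32)))
    rb=W[b&(W[...,2]>.05)&(W[...,2]<.064)]; print("  rib",cv2.minAreaRect((rb[:,:2]*1000).astype(np.float32)))
    m=obj(im,"red")&(d>0)&(rr<.07); P=W[m]
    f=fitbar(P,[*C,.234,np.radians(287.8),0.0]); print("  keybar",f.x[:3].round(4),np.degrees(f.x[3:]).round(1),np.sqrt(np.mean(f.fun**2)).round(4),"z",np.percentile(P[:,2],[2,98]).round(4))
cv2.imwrite("pics/c12.png",np.hstack(out))
E
```

```text
time_s: 15.7
eef_pos: [0.4523, -0.1497, 0.3804]
eef_rot: [[-0.0, -0.301, 0.954], [-0.001, 0.954, 0.301], [-1.0, -0.001, -0.0]]
contact_force: [-0.0, -0.1, 0.2]
gripper_width: 0.0855
t 15.7 pos [ 0.4523 -0.1497  0.3804] yaw_y 107.54 tiltx [-1.e-04 -7.e-04 -1.e+00] F [-0.  -0.1  0.2] T [ 0.02 -0.03  0.  ] w 0.0855 j [-3.430e-01  1.010e-01  1.483e+00 -1.000e-03  1.558e+00 -2.220e+00]
scene 107 latch rect ((529.5714721679688, 186.24046325683594), (125.20215606689453, 25.29937171936035), 1.0815753936767578) zrange [0.071 0.078]
  end + 64 [0.5768 0.185  0.0757]
  end - 29 [0.4775 0.1855 0.0754]
  carrier ((531.9439697265625, 185.57437133789062), (156.74044799804688, 269.4659118652344), 4.275388717651367)
  rib ((531.4716796875, 182.05699157714844), (156.56396484375, 37.78477096557617), 6.147688865661621)
  keybar [0.5333 0.1837 0.2341] [289.2  -2.9] 0.0012 z [0.2385 0.2443]
top 173 latch rect ((530.7838134765625, 186.25973510742188), (122.09207153320312, 21.2879695892334), 0.7351604104042053) zrange [0.071 0.079]
  end + 69 [0.5792 0.1861 0.0762]
  end - 91 [0.4847 0.1858 0.0751]
  carrier ((530.6951293945312, 186.4976806640625), (158.24610900878906, 269.3439636230469), 5.080061435699463)
  rib ((530.4798583984375, 186.7816162109375), (157.88983154296875, 40.86259460449219), 4.766695976257324)
  keybar [0.533  0.184  0.2339] [287.8  -2.5] 0.0018 z [0.233  0.2453]
```

View pics/c12.png

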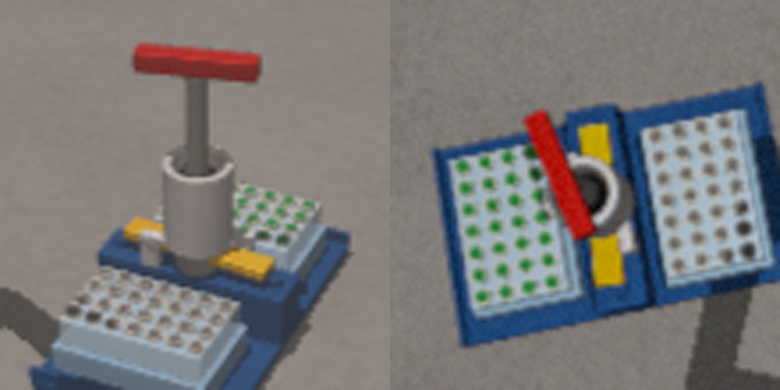

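View pics/top12.png

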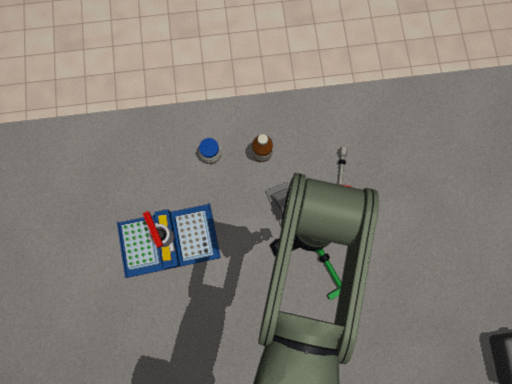

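The key stands home (bar centre z = 0.234 m), but the latch bar measures about 0.7–1.1° against the carrier's 5°, so it is about 4° short. My back-turn probably dragged it. I'll go back, regrip, turn to the stop and let go without turning back.

```bash
python3 st.py .5332 .1838 .3804 108; python3 -m jog '[0,0.05,0.03,0,-1, 0,0.1,0.06,0,-1, 0,0.15,0.09,0,-1, 0,0.2,0.12,0,-1, 0,0.25,0.155,0,-1, 0,0.2937,0.1775,-0.008,-1, 0,0.2937,0.1775,-0.008,-1, 0,0.2937,0.1775,-0.008,-1]'; python3 st.py .5332 .1838 .2205 108
```

```text
t 15.8 pos [ 0.4531 -0.1472  0.3803] yaw_y 107.77 tiltx [ 2.e-04  6.e-04 -1.e+00] F [ 0.  -0.  -0.3] T [ 0.03 -0.03  0.01] w 0.0851 j [-3.390e-01  1.010e-01  1.483e+00  1.000e-03  1.558e+00 -2.220e+00]
shift tool [1.000e-04 2.907e-01 1.773e-01] turn -0.0041
time_s: 16.8
eef_pos: [0.5317, 0.1875, 0.3801]
eef_rot: [[-0.0, -0.316, 0.949], [-0.001, 0.949, 0.316], [-1.0, -0.001, -0.001]]
contact_force: [0.3, -0.3, 0.2]
gripper_width: 0.0852
t 16.8 pos [0.5317 0.1875 0.3801] yaw_y 108.4 tiltx [-5.e-04 -7.e-04 -1.e+00] F [ 0.3 -0.3  0.2] T [-0.    0.05  0.02] w 0.0852 j [ 3.190e-01  2.500e-01  1.297e+00 -1.000e-03  1.595e+00 -1.573e+00]
shift tool [ 0.1596 -0.0039  0.0004] turn 0.007
```

```bash
python3 -m jog '[0.03,-0.0037,0,0,-1, 0.08,-0.0037,0,0,-1, 0.13,-0.0037,0,0,-1, 0.158,-0.0037,0,0,-1, 0.158,-0.0037,0,0,-1]'; python3 st.py; python3 -m jog '[0,0,0,0,0.3, 0,0,0,0,0.6, 0,0,0,0,1, 0,0,0,0,1, 0,0,0,0,1]'; python3 st.py
```

```text
time_s: 17.42
eef_pos: [0.5319, 0.1818, 0.2207]
eef_rot: [[-0.004, -0.312, 0.95], [-0.002, 0.95, 0.312], [-1.0, -0.0, -0.005]]
contact_force: [0.7, -0.6, 0.8]
gripper_width: 0.0853
t 17.425 pos [0.5319 0.1818 0.2207] yaw_y 108.21 tiltx [-0.0044 -0.0017 -1.    ] F [ 0.7 -0.6  0.8] T [ 0.01  0.   -0.01] w 0.0853 j [ 0.309  0.309  1.608 -0.     1.229 -1.58 ]
time_s: 18.05
eef_pos: [0.5334, 0.1845, 0.2233]
eef_rot: [[0.001, -0.313, 0.95], [0.003, 0.95, 0.313], [-1.0, 0.002, 0.002]]
contact_force: [-1.1, 3.8, 5.3]
gripper_width: 0.0145
t 18.05 pos [0.5334 0.1845 0.2233] yaw_y 108.27 tiltx [ 0.001   0.0029 -1.    ] F [-1.1  3.8  5.3] T [ 0.92  0.41 -0.11] w 0.0145 j [ 0.311  0.307  1.604  0.003  1.229 -1.579]
```

```bash
python3 -m jog '[0,0,0,-0.05,1, 0,0,0,-0.1,1, 0,0,0,-0.1,1]'; python3 st.py; python3 -m jog '[0,0,0,-0.05,1, 0,0,0,-0.1,1, 0,0,0,-0.1,1]'; python3 st.py; python3 - <<'E'
from h import *
C=np.array([.531,.1866]);out=[]
for n in("scene","top"):
    im,d=imaging.get_image(n); W=cloud(n,d); rr=np.hypot(W[...,0]-C[0],W[...,1]-C[1])
    u,v=proj(n,[.531,.187,.12])[0].astype(int); out.append(cv2.resize(im[v-55:v+55,u-55:u+55],(390,390),interpolation=2))
    P=W[obj(im,"yellow")&(d>0)&(rr<.08)&(W[...,2]>.07)&(W[...,2]<.085)]
    if len(P)>10: print(n,len(P),cv2.minAreaRect((P[:,:2]*1000).astype(np.float32)))
cv2.imwrite("pics/c13.png",np.hstack(out))
E
```

```text
time_s: 18.42
eef_pos: [0.5337, 0.1845, 0.2233]
eef_rot: [[0.002, -0.405, 0.914], [0.003, 0.914, 0.405], [-1.0, 0.002, 0.003]]
contact_force: [-1.6, 4.6, 5.1]
gripper_width: 0.0148
t 18.425 pos [0.5337 0.1845 0.2233] yaw_y 113.9 tiltx [ 0.0016  0.003  -1.    ] F [-1.6  4.6  5.1] T [ 1.03  0.31 -0.62] w 0.0148 j [ 0.311  0.307  1.603  0.003  1.228 -1.678]
time_s: 18.8
eef_pos: [0.5339, 0.1845, 0.2233]
eef_rot: [[0.002, -0.493, 0.87], [0.003, 0.87, 0.493], [-1.0, 0.002, 0.003]]
contact_force: [-0.4, 4.7, 6.1]
gripper_width: 0.0148
t 18.8 pos [0.5339 0.1845 0.2233] yaw_y 119.57 tiltx [ 0.0019  0.0032 -1.    ] F [-0.4  4.7  6.1] T [ 1.02  0.27 -0.94] w 0.0148 j [ 0.311  0.307  1.603  0.003  1.228 -1.777]
scene 89 ((531.01513671875, 182.13401794433594), (122.577880859375, 24.306272506713867), 1.034295678138733)
```

View pics/c13.png

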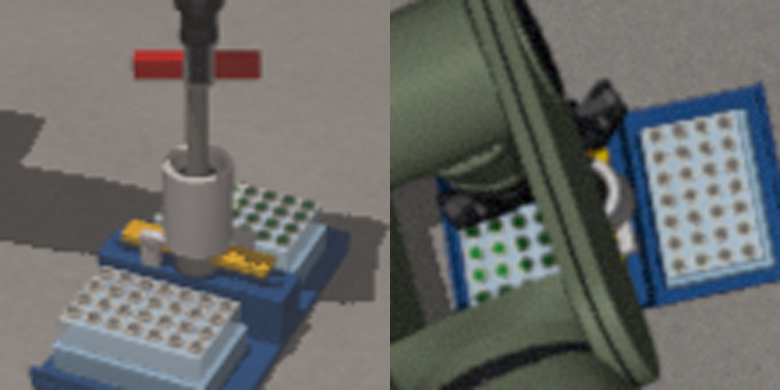

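Torque climbs to 0.94 N m with no latch motion, and the contact yaw (about 106°) matches the hard stop plus play. That disagrees with the bar angle I measured, so I'll check the earlier clear pictures in detail.

```bash
python3 - <<'E'
from h import *
im=cv2.imread("pics/top12.png"); u,v=proj("top",[.531,.187,.076])[0].astype(int); print(u,v)
k=12; a=cv2.resize(im[v-32:v+33,u-24:u+25],None,fx=k,fy=k,interpolation=0)
# predicted bar outlines for 5 deg and 1 deg
for ang,col in((5,(255,255,255)),(1,(255,0,255))):
    for C in ([.531,.1866],):
        c,s=np.cos(np.radians(ang)),np.sin(np.radians(ang))
        q=np.array([[C[0]+c*x-s*y,C[1]+s*x+c*y,.076] for x,y in((.062,.011),(.062,-.011),(-.062,-.011),(-.062,.011))])
        p=((proj("top",q)-[u-24,v-32]+.5)*k).astype(np.int32); cv2.polylines(a,[p],True,col,1)
cv2.imwrite("pics/c14.png",a[:600])
m=obj(im,"yellow"); ys,xs=np.nonzero(m[v-40:v+40,u-40:u+40]); ys+=v-40;xs+=u-40
k2,l,st,ce=cv2.connectedComponentsWithStats(m.astype(np.uint8)); print([(st[i],ce[i].round(2)) for i in range(1,k2) if st[i,4]>10])
for C in([.531,.1866],):
  for ang in(1,3,5):
    c,s=np.cos(np.radians(ang)),np.sin(np.radians(ang)); print(ang,proj("top",[[C[0]+c*x,C[1]+s*x,.076] for x in(.049,-.046)]).round(2).tolist())
E
```

```text
163 237
[(array([159, 215,   8,  11,  70], dtype=int32), array([162.61, 219.6 ])), (array([162, 246,   9,  15, 109], dtype=int32), array([165.68, 253.32]))]
1 [[162.15, 219.39], [165.6, 254.02]]
3 [[161.53, 219.48], [166.2, 253.92]]
5 [[160.91, 219.6], [166.79, 253.81]]
```

View pics/c14.png

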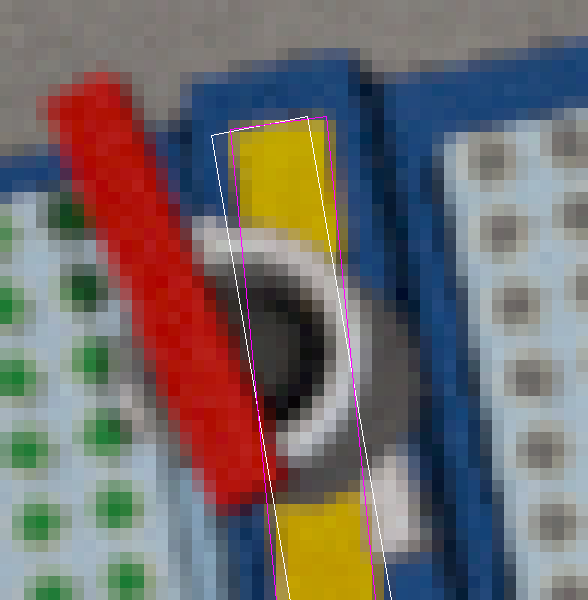

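```bash
python3 - <<'E'
from fit import *
n="scene"; im,d=imaging.get_image(n); cv2.imwrite("pics/s15.png",im); W=cloud(n,d); C=np.array([.531,.1866])
rr=np.hypot(W[...,0]-C[0],W[...,1]-C[1]); P=W[obj(im,"red")&(d>0)&(rr<.07)]
f=fitbar(P,[*C,.234,np.radians(299),0.0]); print("keybar",f.x[:3].round(4),np.degrees(f.x[3:]).round(1),np.sqrt(np.mean(f.fun**2)).round(4))
u,v=proj(n,[.531,.187,.076])[0].astype(int); k=12; a=cv2.resize(im[v-25:v+25,u-30:u+30],None,fx=k,fy=k,interpolation=0)
for ang,col in((5,(255,255,255)),(1,(255,0,255))):
    c,s=np.cos(np.radians(ang)),np.sin(np.radians(ang))
    q=np.array([[C[0]+c*x-s*y,C[1]+s*x+c*y,.076] for x,y in((.062,.011),(.062,-.011),(-.062,-.011),(-.062,.011))])
    p=((proj(n,q)-[u-30,v-25]+.5)*k).astype(np.int32); cv2.polylines(a,[p],True,col,1)
cv2.imwrite("pics/c15.png",a)
E
```

```text
keybar [0.5314 0.1863 0.2339] [307.9  -9.2] 0.0013
```

View pics/c15.png

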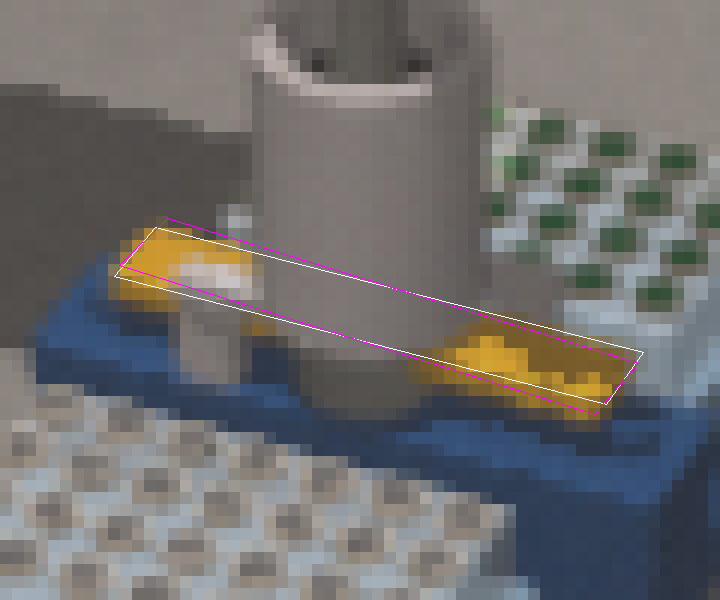

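The scene overlay now shows the bar nearer the white 5° outline, with the key wound against the stop. I'll let go directly this time, with no back-turn, and look again.

```bash
python3 -m jog '[0,0,0,0,0.62, 0,0,0,0,0.55, 0,0,0,0,0.4, 0,0,0,0,0, 0,0,0,0,-1, 0,0,0,0,-1, 0,0,0,0,-1]'; python3 st.py; python3 -m jog '[-0.03,0,0,0,-1, -0.08,0,0,0,-1, -0.13,0,0,0,-1, -0.16,0,0,0,-1]'; python3 st.py .45 -.15 .38 119.6
```

```text
time_s: 19.82
eef_pos: [0.5334, 0.1832, 0.2223]
eef_rot: [[0.0, -0.496, 0.868], [-0.0, 0.868, 0.496], [-1.0, -0.0, -0.0]]
contact_force: [-0.6, -0.1, -0.4]
gripper_width: 0.0855
t 19.825 pos [0.5334 0.1832 0.2223] yaw_y 119.75 tiltx [ 0.e+00 -2.e-04 -1.e+00] F [-0.6 -0.1 -0.4] T [-0.02  0.02 -0.01] w 0.0855 j [ 0.311  0.308  1.605 -0.     1.229 -1.779]
time_s: 20.32
eef_pos: [0.5337, 0.1833, 0.3853]
eef_rot: [[0.004, -0.496, 0.868], [0.001, 0.868, 0.496], [-1.0, -0.001, 0.004]]
contact_force: [0.8, 0.3, -0.7]
gripper_width: 0.0856
t 20.325 pos [0.5337 0.1833 0.3853] yaw_y 119.75 tiltx [ 0.0038  0.001  -1.    ] F [ 0.8  0.3 -0.7] T [-0.02 -0.03 -0.01] w 0.0856 j [ 0.311  0.248  1.287 -0.     1.602 -1.779]
shift tool [ 0.0046 -0.2479 -0.2381] turn 0.0026
```

```bash
python3 -m jog '[0,-0.04,-0.04,0.06,-1, 0,-0.08,-0.08,0.12,-1, 0,-0.12,-0.12,0.18,-1, 0,-0.16,-0.16,0.24,-1, 0,-0.2,-0.2,0.3,-1, 0,-0.245,-0.235,0.35,-1, 0,-0.245,-0.235,0.35,-1]'; cat > chk.py <<'E'
from fit import *
import sys
tag=sys.argv[1]; C=np.array([.531,.1866]); out=[]
for n in("scene","top"):
    im,d=imaging.get_image(n); cv2.imwrite(f"pics/{n}{tag}.png",im); W=cloud(n,d)
    rr=np.hypot(W[...,0]-C[0],W[...,1]-C[1])
    P=W[obj(im,"yellow")&(d>0)&(rr<.08)&(W[...,2]>.07)&(W[...,2]<.085)]
    print(n,len(P),"latch",np.round(cv2.minAreaRect((P[:,:2]*1000).astype(np.float32))[2],2),[P[(P[:,0]-C[0])*k>.03].mean(0).round(4).tolist() for k in(1,-1)])
    P=W[obj(im,"red")&(d>0)&(rr<.07)]
    f=fitbar(P,[*C,.234,np.radians(288),0.0]); print("  keybar",f.x[:3].round(4),np.degrees(f.x[3:]).round(1),np.sqrt(np.mean(f.fun**2)).round(4))
    k=8; u,v=proj(n,[.531,.187,.1])[0].astype(int); a=cv2.resize(im[v-34:v+34,u-24:u+24],None,fx=k,fy=k,interpolation=0)
    for ang,col in((5,(255,255,255)),):
        c,s=np.cos(np.radians(ang)),np.sin(np.radians(ang))
        q=np.array([[C[0]+c*x-s*y,C[1]+s*x+c*y,.076] for x,y in((.062,.011),(.062,-.011),(-.062,-.011),(-.062,.011))])
        p=((proj(n,q)-[u-24,v-34]+.5)*k).astype(np.int32); cv2.polylines(a,[p],True,col,1)
    out.append(a)
cv2.imwrite(f"pics/chk{tag}.png",np.hstack(out))
E
python3 st.py; python3 chk.py 16
```

```text
time_s: 21.2
eef_pos: [0.45, -0.1492, 0.3822]
eef_rot: [[-0.0, -0.162, 0.987], [-0.001, 0.987, 0.162], [-1.0, -0.001, -0.0]]
contact_force: [-0.1, 0.0, 0.3]
gripper_width: 0.0855
t 21.2 pos [ 0.45   -0.1492  0.3822] yaw_y 99.34 tiltx [-3.e-04 -1.e-03 -1.e+00] F [-0.1  0.   0.3] T [ 0.03 -0.02  0.06] w 0.0855 j [-3.440e-01  9.700e-02  1.483e+00 -1.000e-03  1.562e+00 -2.078e+00]
scene 111 latch 5.34 [[0.5769, 0.1871, 0.0756], [0.4781, 0.1813, 0.076]]
  keybar [0.5291 0.1806 0.2342] [297.5  -4.2] 0.0012
top 161 latch 5.13 [[0.5793, 0.1892, 0.0754], [0.4842, 0.1828, 0.0754]]
  keybar [0.533  0.1832 0.2339] [296.6 -12. ] 0.0074
```

View pics/chk16.png

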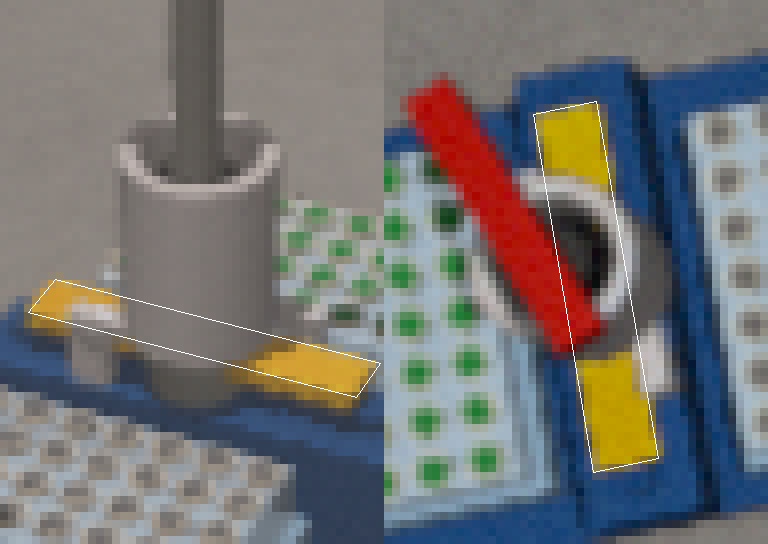

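Both views now give the latch at 5.1–5.3° against the carrier's 5.0°, and the key is standing home (bar z = 0.234 m). In the picture the bar fits the white in-line outline at (595,290). Last check: did any bystander move?

```bash
python3 - <<'E'
from h import *
a=cv2.imread("pics/scene0.png").astype(int);b=cv2.imread("pics/scene16.png").astype(int)
for nm,p,r in(("bottle",[.745,-.108,.065],22),("jar",[.77,.03,.035],16)):
    for n in("scene","top"):
        A=cv2.imread(f"pics/{n}0.png");B=cv2.imread(f"pics/{n}16.png"); u,v=proj(n,p)[0].astype(int); t=A[v-r:v+r,u-r:u+r]
        m=cv2.matchTemplate(B[v-r-6:v+r+6,u-r-6:u+r+6],t,cv2.TM_CCOEFF_NORMED); print(nm,n,np.array(cv2.minMaxLoc(m)[3])-6,m.max().round(3))
for y in(.068,-.068):
    c,s=np.cos(.0873),np.sin(.0873); p=[.531-s*y*1.3,.1866+c*y*1.3,.065]
    for n in("scene","top"):
        A=cv2.imread(f"pics/{n}0.png");B=cv2.imread(f"pics/{n}16.png"); u,v=proj(n,p)[0].astype(int); r=13; t=A[v-r:v+r,u-r:u+r]
        m=cv2.matchTemplate(B[v-r-6:v+r+6,u-r-6:u+r+6],t,cv2.TM_CCOEFF_NORMED); print("rack",y,n,np.array(cv2.minMaxLoc(m)[3])-6,m.max().round(3))
E
```

```text
bottle scene [0 0] 0.999
bottle top [0 0] 0.994
jar scene [0 0] 0.999
jar top [0 0] 0.993
rack 0.068 scene [0 0] 0.861
rack 0.068 top [0 0] 0.995
rack -0.068 scene [0 0] 0.86
rack -0.068 top [0 0] 0.929
```

View pics/scene16.png

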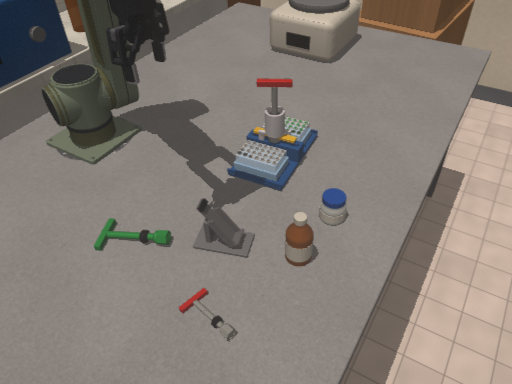

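The key stands on the nut at (275,105), the cradle is empty at (222,235), and nothing else has moved. Handing in.

```bash
python3 -c "
from cell import job
print(job.finish_job())"; python3 st.py
```

```text
the job is handed in; nothing more can be done
None
the job is handed in; nothing more can be done
```

The latch is at its stop with the yellow bar along the blue rib, and the key is left standing on the nut, let go. I handed it in at about 21 s of the 43 s allowed; no verdict was reported.

**What I did:** I gripped the large red key at its crossbar in the cradle, and it turned upright in the jaws as I lifted it. I lowered it down the bore until it was fully home, then turned it counter-clockwise against the hard stop.

**What went wrong on the way:** On the first release I turned back about 6° before letting go. The bar was then about 4° short of the rib, probably dragged back by the key. I regripped the key, turned it until the torque reached 0.94 N m with the bar no longer moving, and let go without turning back.

**Last checks:**
- **Latch:** its bounding rectangle measures 5.1° and 5.3° in the two views, against 5.0° for the carrier. The bar-end centroids gave 3–4°; the tube and a post partly hide the ends, so I trusted the rectangle and the torque.
- **Key:** its crossbar centre is 234 mm above the bench, which is fully home. It leans a few degrees in the bore; one top-view fit gave 12°, but it was a poor fit.
- **Bystanders:** the racks, bottle and jar show no shift in either picture.
- **Forces:** the highest contact force I read was about 22 N.

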